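Hold a resin keepsake block in the inspection beam

ROBOT

A 6-joint arm with a two-finger parallel gripper is mounted at the origin on the work surface. World frame = base frame: x ahead of the robot, y to its left, z up, the work surface at z = 0. Lengths are in m, angles in rad, forces in N, time in s.
With the tool pointing down it reaches from about 0.275 to 0.75 m from the base axis. Payload 10.2 kg.
Tool frame: the origin (TCP) lies at the very end of the fingers, on their centre line; the grasp point (between the pads) lies 19 mm behind it (manip.pinch_z is the distance from the TCP to the grasp point, in m); z points along the fingers, y is the direction in which the jaws open and shut (so a half turn about z gives the same grasp; the last joint's range is limited). The gripper opens to 85 mm and grips with 20 to 120 N. Pads are 22 mm wide; open, the fingers measure 114 mm over their backs; the gripper's body (76 mm by 85 mm) begins 54 mm behind the grasp point. The pads swing forward as they close: fully open they stand 13 mm farther back than shut.
Start: joints at [1.006, 0.313, 1.498, -0, 1.331, -0.223], TCP at [0.176, 0.495, 0.231] pointing down, gripper open.
Joint ranges: [-2.94, 2.94], [-0.97, 2.17], [0.19, 2.56], [-1.23, 4.37], [0.02, 3.11], [-2.88, 2.88]. Speed limits (rad/s): [2.39, 2.39, 3.01, 3.14, 3.14, 3.14].

INTERFACE

Orientations are given as a unit quaternion [x, y, z, w].
In Python, from bench import manip gives the robot as it stands. The module is installed in compiled form; this text tells all that it offers.
- The arm moves only by the tool move_arm, never from a script. Its argument "plan" is one flat list of numbers, 7 for each row, row after row: the shift along the tool's x, y, z in m, then the turn, a rotation vector about the tool's x, y, z in degrees, then the opening, from 0 (shut) to 1 (fully open). A call has 1 to 8 rows; each row shifts and turns the commanded pose from where the row before left it, along the tool's axes as they then stand; what a row does not reach is not made up. A row lasts 1/10 s, in which the tool goes at most 50 mm and 8.59 degrees, less where a joint would pass 70% of its speed; a pose out of reach is approached as far as the arm can. A call is refused whole if a number of a shift passes 0.05 or a number of a turn 8.59, either way. A call with a gripper value outside its range is refused whole. The fingers move at their own pace and stop on an object; "squeeze" is the grip in N (left out, the last holds). Time passes only in rows, so rows that do not move let the fingers close. It gives the time, the measured TCP pose, the force and the opening at its end, in the units of the state.
- manip.state(): the state, without advancing time (a new reading comes with each control period).
- manip.grab_frame(name): name is "side" or "top"; returns a dict with "image" (400x640x3 uint8, red, green, blue), "fx", "fy", "cx", "cy" (pixels), "rvec" (rotation vector, rad) and "tvec" (3), from world to camera coordinates, as OpenCV has them. Camera axes: x right, y down, z forward; pixel columns grow to the right and rows downward; lengths in m; the calibration is good to about 2 mm. A picture is of the moment at which its call begins. There is no depth.
- manip.job_done(): hands the job in, once; it reports no verdict.
The state is a dict: "time": time; "joint_positions": joint angles; "joint_velocities": joint speeds; "joint_efforts": joint torques, N m; "eef_pos": TCP position; "orientation": TCP orientation; "force": force on the tool from outside, world axes, zero at the start; "ft_torque": the same for the moment, N m; "finger_gap": finger opening in m.
Only numpy, scipy, OpenCV 4.12 (cv2) and the standard library are available. Lean on these libraries where they do the work, as an engineer would, in place of code of your own. Each camera call takes 0.05 s, during which the arm holds its last target. There are 200 camera calls.

TASK

Check the tall clear resin block for bubbles: first pull the black cap of the inspection lamp straight up as far as it goes, then lift the tall block out of the wooden rack, gripping it only by its two narrow frosted edges so that the fingers never press on its clear faces. Finish holding the block upright in the air midway between lamp and lens, its middle on the light beam and its clear faces square to the beam, touching nothing but the fingers; the program ends while the gripper still holds it there. Leave the two other blocks, the glue stick, tape roll, jar and spool where they are.

Things in the scene. Friction and masses are not known exactly. Their poses are not given: they have to be found in the camera images.
- stand: inspection stand, fixed: dark metal base 100 x 310 x 12 mm. Origin: centre of underside; z up, y along the beam from lamp to lens. White lamp head at the -y end: 62 mm wide, y -155 to -99 mm, top at 124 mm. Black lens at the +y end: 60 mm diameter, y 85 to 115 mm, top at 115 mm. Thin cap guides (look only) to 157 mm high at x +-22, y -90 mm. Between raised cap and lens all is free above the base
- beam_mid (a point): point on the light beam midway between lamp and lens, 85 mm above the table, straight over the stand's origin; axes as the stand's
- cap (a joint): black lamp cap sliding straight up in front of the lamp: 0 = fully down over the light, 0.045 m = fully up (stop), light free; starts within 6 mm of down. It is held by about 5 N of detent friction and stays wherever it is left.
- cap_tab (a point): point in the cap's ribbed pull tab: 131 mm above the table with the cap down, at the stand's x = 0, y = -90 mm. Tab 24 mm wide (stand x), 12 mm thick (stand y), from 26 mm below to 12 mm above this point; under it the cap is a plate 36 wide, 8 thick, 42 mm high. Pinch from above across the 24 mm; the lamp head's front is 3 mm behind the tab, its top 7 mm below this point
- rack: wooden drying rack, fixed: 75 x 190 mm, 20 mm high, with three slots (42 x 20 mm, 12 mm deep) in a row along its y at -62, 0 and +62 mm, one block upright in each, in any order. Origin: centre of underside
- tall_block: tallest of three clear resin blocks: 40 (its x) by 18 (its y) by 80 mm high, 50 to 90 g, a little straw horse inside. Two narrow frosted edges at x = +-20 mm, full height, 16 mm wide, 3 mm deep; two broad clear faces, 34 mm wide, at y = +-9 mm. Starts upright in one slot, underside 8 mm above the table, x along the rack's x. Origin: centre of underside; z up
- block_mid (a point): middle of the tall block, 40 mm above its underside
- short_block: clear resin block like the tall one but only 46 mm high (footprint 40 x 18 mm), standing in another slot of the rack; leave it. Origin: centre of underside
- round_block: clear resin block with a half-round top, 34 mm wide, 18 mm thick, 39 mm high, no frosted edges, standing in another slot; leave it. Origin: centre of underside
- glue_stick: upright glue stick, 29 mm diameter, 88 mm high, on the table on the +x side of the stand; leave it. Origin: centre of underside
- tape_roll: roll of tape lying flat, 66 mm diameter, 19 mm high, on the +x side of the stand; leave it. Origin: centre of underside
- bead_jar: small jar with a metal cap, 52 mm diameter, 65 mm high, on the +x side of the rack; leave it. Origin: centre of underside
- thread_spool: upright empty wooden spool, 36 mm diameter, 42 mm high, on the +x side of the rack; leave it. Origin: centre of underside
Not all that is in view belongs to the job. Of the things that look like the rack, the largest one is meant. What is shaped like the tall_block but purple is not meant.

How it is judged:
On the way, in this order (a step that is already met when the one before it is completed fails the run):
1. the lamp's cap is pulled up as far as it goes (value of joint cap above 0.038 m), for 0.2 s.
2. the tall block is lifted clear of the rack by its frosted edges (height (world z) of tall_block above 0.03 m and contact force between the fingers and frosted_edge_a above 0.5 N and contact force between the fingers and frosted_edge_b above 0.5 N), for 0.2 s.
At the end, for the whole second after the job is handed in: Cap above 38 of 45 mm; tall block held by both frosted edges (over 1 N each), its middle within 8 mm sideways, 10 mm in height and 25 mm along of the beam's middle, square and upright within 8 degrees, at rest, touching neither stand nor rack; other things within 25 mm of their starts (value of joint cap above 0.038 m and x of block_mid in the frame of beam_mid between -0.008 and 0.008 m and z of block_mid in the frame of beam_mid between -0.01 and 0.01 m and y of block_mid in the frame of beam_mid between -0.025 and 0.025 m and angle between the y axis of tall_block and the y axis of stand, either way round below 0.14 rad and angle between tall_block's own z axis and vertical below 0.14 rad and contact force between the fingers and frosted_edge_a above 1 N and contact force between the fingers and frosted_edge_b above 1 N and contact force between tall_block and stand below 0.1 N and contact force between tall_block and rack below 0.1 N and height (world z) of tall_block above 0.03 m and linear speed of tall_block below 0.03 m/s and distance of each of short_block, round_block, glue_stick, tape_roll, bead_jar, thread_spool from where it was at the start of the episode below 0.025 m); the arm keeps its last pose, push and grip.
It fails at once if the fingers or arm press on the tall block's clear faces (contact force between any of the fingers, the arm and clear_body above 1 N).
It fails at once if another block or a bystander is knocked away (distance of any of short_block, round_block, glue_stick, tape_roll, bead_jar, thread_spool from where it was at the start of the episode above 0.04 m).
It also fails if it takes over 53 s, if anything falls off the work surface, if the arm or the gripper's body presses on something with over 40 N, if the wrist force passes 120 N, or if a joint passes its speed limit or range.

## Working session

There is one attempt and no reset: what is moved stays moved. The work goes in short steps, Python scripts to look and compute and a tool call to move; the robot and the scene stay as the last step left them, time stands still between calls to the robot, and variables do not carry over. Pictures are saved under pics/ and viewed, about 8 in all and at most 12, crops included, and the job is handed in when it is done.

Besides the shell and the picture viewer there is one more tool, called after "Call:" as name(argument=value, ...) on one line, values as JSON. move_arm: Moves the arm, as the interface text tells. Its arguments: {"type":"object","properties":{"plan":{"type":"array"},"squeeze":{"type":"number"}},"required":["plan"]}

```bash
mkdir -p pics; python3 - <<'E'
from bench import manip
import cv2,pickle,numpy as np
for n in("top","side"):
    f=manip.grab_frame(n); pickle.dump(f,open(n+"0.pkl","wb"))
    cv2.imwrite(f"pics/{n}0.png",cv2.cvtColor(f["image"],cv2.COLOR_RGB2BGR))
    R=cv2.Rodrigues(np.array(f["rvec"]))[0]; print(n,f["fx"],f["cx"],f["cy"],-R.T@np.array(f["tvec"]).ravel(),R[2])
s=manip.state();print({k:np.round(s[k],3) for k in s}, manip.pinch_z)
E
```

```text
top 415.5990398620198 323.5697967329952 203.4316454432306 [ 0.50414363 -0.0531271   1.2238568 ] [ 0.067749    0.02690485 -0.99733956]
side 406.29471514524727 327.99228430179323 192.04941250659894 [ 0.33787555 -0.69072457  0.7003129 ] [ 0.27840142  0.71324389 -0.64325408]
{'time': np.float64(0.1), 'joint_positions': array([ 1.006,  0.313,  1.498, -0.   ,  1.331, -0.223]), 'joint_velocities': array([ 0.001, -0.002, -0.002, -0.002, -0.001,  0.   ]), 'joint_efforts': array([ 2.0000e-03, -4.1290e+01, -2.6014e+01, -0.0000e+00,  3.0000e-03,
        0.0000e+00]), 'eef_pos': array([0.176, 0.494, 0.231]), 'orientation': array([ 0.17 ,  0.985, -0.001, -0.   ]), 'force': array([-0.465, -0.315,  0.667]), 'ft_torque': array([-0.019, -0.   ,  0.046]), 'finger_gap': np.float64(0.086)} 0.0187
```

View pics/top0.png

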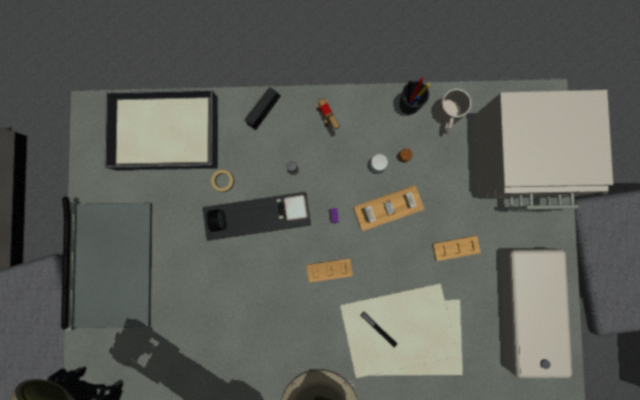

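View pics/side0.png

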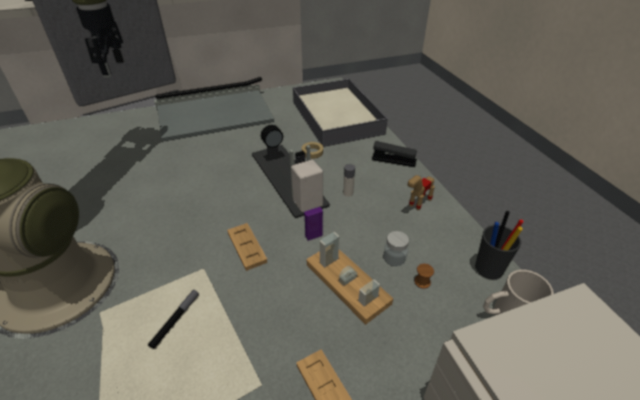

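The top view has the stand at about (205–310, 193–240), with the lamp at its right end, and the large rack at (390, 208). The side view shows the tall block in the rack slot nearest the lamp, at (329, 249). I'll enlarge both for measuring.

```bash
python3 - <<'E'
import cv2,pickle
for n,(x,y,w,h),s in(("top",(198,180,234,60),3.4),("side",(245,115,155,205),2.9)):
    im=cv2.cvtColor(pickle.load(open(n+"0.pkl","rb"))["image"],cv2.COLOR_RGB2BGR)[y:y+h,x:x+w]
    im=cv2.convertScaleAbs(cv2.resize(im,None,fx=s,fy=s,interpolation=cv2.INTER_CUBIC),alpha=1.5)
    for u in range((x+9)//10*10,x+w,10):
        cv2.line(im,(int((u+.5-x)*s),0),(int((u+.5-x)*s),5 if u%50 else 12),(0,255,255),1)
        if u%20==0: cv2.putText(im,str(u),(int((u-x)*s)-10,22),0,.35,(0,255,255),1)
    for v in range((y+9)//10*10,y+h,10):
        cv2.line(im,(0,int((v+.5-y)*s)),(5,int((v+.5-y)*s)),(0,255,255),1)
        cv2.putText(im,str(v),(7,int((v+.5-y)*s)+4),0,.35,(0,255,255),1)
    cv2.imwrite(f"pics/{n}0c.png",im)
E
```

```text
(no output)
```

View pics/top0c.png

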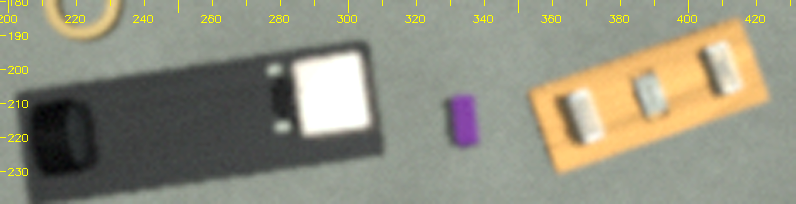

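View pics/side0c.png

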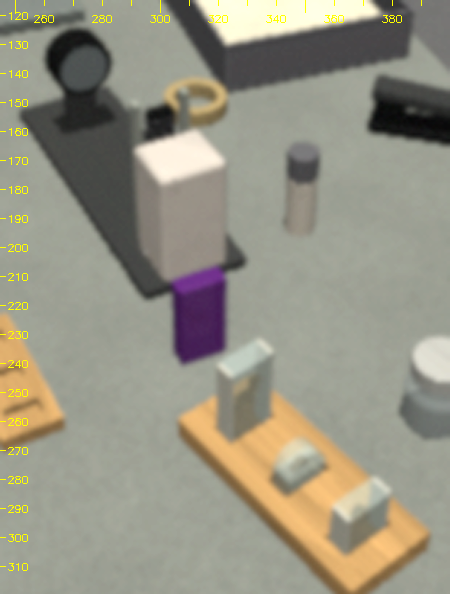

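The top crop gives clean corners for the stand, lamp top and rack, and the side crop shows the tall block's top at about (217–274, 340–378). Next I fit the poses from those corners.

```bash
cat >h.py <<'E'
import cv2,pickle,numpy as np
from scipy.optimize import least_squares
F={n:pickle.load(open(n+"0.pkl","rb")) for n in("top","side")}
off={"top":(198,180,3.4),"side":(245,115,2.9)}
def proj(n,P,f=None):
    f=f or F[n];K=np.array([[f["fx"],0,f["cx"]],[0,f["fy"],f["cy"]],[0,0,1]])
    return cv2.projectPoints(np.array(P,float).reshape(-1,3),np.array(f["rvec"]),np.array(f["tvec"]),K,None)[0][:,0]
def px(n,c): 
    a,b,s=off[n]; return np.array(c)/s+[a-.5,b-.5]
def place(q,P):
    c,s=np.cos(q[2]),np.sin(q[2]); P=np.array(P,float)
    return np.c_[q[0]+c*P[:,0]-s*P[:,1],q[1]+s*P[:,0]+c*P[:,1],P[:,2]]
def fit(obs,q0):
    def r(q): return np.concatenate([(proj(n,place(q,P))-px(n,c)).ravel() for n,P,c in obs])
    o=least_squares(r,q0); return o.x,r(o.x).reshape(-1,2)
E
python3 - <<'E'
from h import *
def rect(x0,x1,y0,y1,z): return [[x1,y1,z],[x1,y0,z],[x0,y0,z],[x0,y1,z]]  # topleft,topright,botright,botleft in top view
base=("top",rect(-.05,.05,-.155,.155,.012),[(16,94),(365,41),(384,152),(30,204)])
lamp=("top",rect(-.031,.031,-.155,-.099,.124),[(291,62),(360,51),(371,127),(302,138)])
lampS=("side",[[-.031,-.099,.124],[.031,-.099,.124],[.031,-.155,.124],[-.031,-.155,.124]],[(135,157),(195,130),(224,160),(160,182)])
rk=("top",rect(-.0375,.0375,-.095,.095,.02),[(528,93),(737,18),(770,100),(560,174)])
rkS=("side",[[-.0375,.095,.02],[-.0375,-.095,.02],[.0375,-.095,.02]],[(180,420),(350,578),(428,533)])
np.set_printoptions(precision=4,suppress=True)
for nm,o in(("stand",[base,lamp]),("standS",[lampS]),("standall",[base,lamp,lampS]),("rack",[rk]),("rackS",[rkS]),("rackall",[rk,rkS])):
    q,r=fit(o,[.5,0,0]); print(nm,q,np.degrees(q[2]),"res",np.abs(r).max(),r.mean(0))
tb=("side",[[-.02,.009,.088],[.02,.009,.088],[.02,-.009,.088],[-.02,-.009,.088]],[(217,361),(262,340),(274,357),(230,378)])
q,r=fit([tb],[.5,-.15,.2]);print("tall",q,r.ravel())
q,r=fit([rk,rkS],[.5,0,0]);print("slots",place(q,[[0,.062,0],[0,-.062,0]]))
E
```

```text
stand [0.5539 0.1789 0.1303] 7.463731245421236 res 0.8638884083338212 [-0.0037  0.0028]
standS [0.5458 0.1719 0.186 ] 10.65512844638523 res 2.290768745808066 [-0.0094 -0.0947]
standall [0.5537 0.1776 0.1318] 7.550819123222742 res 4.014602117038635 [ 0.2214 -0.4087]
rack [ 0.57   -0.2075  0.3286] 18.829534614839442 res 0.4768803846035894 [ 0.     -0.0017]
rackS [ 0.5737 -0.2052  0.3197] 18.317024323403107 res 3.178123526431648 [-0.0223 -0.2627]
rackall [ 0.5719 -0.2064  0.328 ] 18.793036117129233 res 3.884117333816164 [-0.4295 -0.1892]
tall [ 0.553  -0.1513  0.2154] [-0.5469  0.3546  0.0859  0.108   0.7878 -0.4825 -0.3149 -0.0231]
slots [[ 0.5519 -0.1477  0.    ]
 [ 0.5918 -0.2651  0.    ]]
```

```bash
cat >g.py <<'E'
import sys,numpy as np
from scipy.spatial.transform import Rotation as Ro
from bench import manip
def rel(x,y,z,yawdeg):
    "shift in tool axes (after turning) and turn about tool axes, deg"
    s=manip.state(); R=Ro.from_quat(s["orientation"]); a=np.radians(yawdeg)
    c,n=np.cos(a),np.sin(a); T=Ro.from_matrix(np.array([[-n,c,0],[c,n,0],[0,0,-1]]).T)
    print("t",s["time"],"turn",np.round((R.inv()*T).as_rotvec(degrees=True),2),"shift",np.round(T.inv().apply(np.array([x,y,z])-s["eef_pos"]),4),"now",np.round(s["eef_pos"],4),"gap",round(s["finger_gap"],4),"F",np.round(s["force"],1))
if __name__=="__main__": rel(*map(float,sys.argv[1:]))
E
python3 g.py .5647 .0966 .23 7.5
```

```text
t 0.1 turn [-6.000e-02  2.000e-02  6.292e+01] shift [-0.4452  0.3336  0.0008] now [0.1759 0.4944 0.2308] gap 0.0857 F [-0.5 -0.3  0.7]
```

Call:
move_arm(plan=[0,0,0,0,0,7.86,1,0,0,0,0,0,7.86,1,0,0,0,0,0,7.86,1,0,0,0,0,0,7.86,1,0,0,0,0,0,7.86,1,0,0,0,0,0,7.86,1,0,0,0,0,0,7.86,1,0,0,0,0,0,7.86,1], squeeze=30)

```text
time: 0.9
eef_pos: [0.1759, 0.4945, 0.2309]
orientation: [0.661, 0.75, -0.0, 0.0]
force: [-0.5, -0.4, 0.2]
finger_gap: 0.0856
```

Call:
move_arm(plan=[-0.03,0.022,0,0,0,0,1,-0.03,0.022,0,0,0,0,1,-0.03,0.022,0,0,0,0,1,-0.03,0.022,0,0,0,0,1,-0.03,0.022,0,0,0,0,1,-0.03,0.022,0,0,0,0,1,-0.03,0.022,0,0,0,0,1,-0.03,0.022,0,0,0,0,1])

```text
time: 1.7
eef_pos: [0.3827, 0.2785, 0.2311]
orientation: [0.659, 0.752, -0.0, -0.0]
force: [0.3, 0.4, 0.4]
finger_gap: 0.0854
```

Call:
move_arm(plan=[-0.03,0.022,0,0,0,0,1,-0.03,0.022,0,0,0,0,1,-0.03,0.022,0,0,0,0,1,-0.03,0.022,0,0,0,0,1,-0.03,0.022,0,0,0,0,1,-0.03,0.022,0,0,0,0,1,-0.015,0.014,0,0,0,0,1,0,0,0,0,0,0,1])

```text
time: 2.5
eef_pos: [0.5534, 0.1038, 0.2304]
orientation: [0.66, 0.751, -0.0, -0.0]
force: [-0.5, 1.0, 0.2]
finger_gap: 0.0854
```

```bash
python3 g.py .5647 .0966 .20 7.5
```

```text
t 2.5 turn [-0.06  0.01 -0.12] shift [-0.0086  0.0103  0.0304] now [0.5534 0.1038 0.2304] gap 0.0854 F [-0.5  1.   0.2]
```

Call:
move_arm(plan=[-0.009,0.01,0.03,0,0,0,0.7,0,0,0.03,0,0,0,0.6,0,0,0,0,0,0,0.6,0,0,0,0,0,0,0.6])

```text
time: 2.9
eef_pos: [0.5631, 0.0986, 0.1721]
orientation: [0.659, 0.752, 0.0, -0.0]
force: [0.5, 0.4, -0.0]
finger_gap: 0.0512
```

```bash
python3 g.py .5647 .0966 .118 7.5; cat >c.py <<'E'
import sys,cv2,numpy as np
from bench import manip
def crop(n,x,y,w,h,s,gain=1.5):
    f=manip.grab_frame(n); im=f["image"][y:y+h,x:x+w]
    im=cv2.convertScaleAbs(cv2.resize(cv2.cvtColor(im,cv2.COLOR_RGB2BGR),None,fx=s,fy=s,interpolation=cv2.INTER_CUBIC),alpha=gain)
    return im
def two(name,a,b):
    A,B=crop("top",*a),crop("side",*b); H=max(A.shape[0],B.shape[0])
    p=lambda I:cv2.copyMakeBorder(I,0,H-I.shape[0],0,6,cv2.BORDER_CONSTANT)
    cv2.imwrite("pics/"+name,np.hstack([p(A),p(B)]))
E
python3 -c "
from c import *
two('cap1.png',(230,170,100,90,4),(255,90,90,110,4))"
```

```text
t 2.9 turn [-0.01 -0.01  0.08] shift [-0.0022  0.0013  0.0541] now [0.5631 0.0986 0.1721] gap 0.0512 F [ 0.5  0.4 -0. ]
```

View pics/cap1.png

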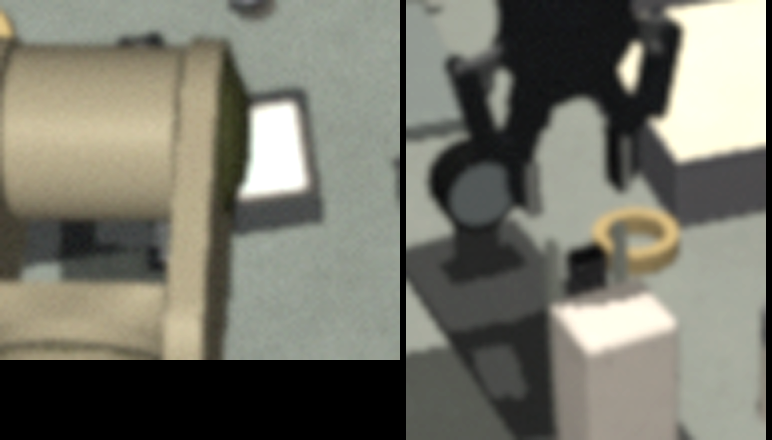

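The side view shows the fingertips at composite pixels (530, 205) and (622, 185), straddling the black tab top at about (587, 252). I'll check that against the projections.

```bash
python3 - <<'E'
from h import *
q=[.5539,.1789,.1303]
P=place(q,[[0,-.09,.143],[0,-.09,.149],[-.022,-.09,.157],[.022,-.09,.157],[-.012,-.084,.143],[.012,-.084,.143],[.012,-.096,.143],[-.012,-.096,.143]])
pr=lambda P:np.round((proj("side",P)-[254.5,89.5])*4+[406,0])
print("tab",P[0],pr(P).tolist())
y=np.radians(7.5);d=np.array([np.cos(y),np.sin(y),0])*.0256;t=np.array([.5631,.0986,.1721]);print("tips",pr([t-d,t+d]).tolist())
E
```

```text
tab [0.56559384 0.08966293 0.143     ] [[583.0, 252.0], [583.0, 244.0], [549.0, 242.0], [616.0, 223.0], [561.0, 252.0], [597.0, 242.0], [606.0, 252.0], [569.0, 262.0]]
tips [[534.0, 215.0], [612.0, 193.0]]
```

Call:
move_arm(plan=[-0.002,0.001,0.02,0,0,0,0.6,0,0,0.02,0,0,0,0.6,0,0,0.016,0,0,0,0.6,0,0,0,0,0,0,0.6,0,0,0,0,0,0,0,0,0,0,0,0,0,0,0,0,0,0,0,0,0,0,0,0,0,0,0,0], squeeze=40)

```text
time: 3.8
eef_pos: [0.5657, 0.0963, 0.1168]
orientation: [0.659, 0.752, 0.001, 0.001]
force: [4.0, 1.2, 4.8]
finger_gap: 0.0233
```

```bash
python3 g.py .5647 .0966 .165 7.5
```

```text
t 3.8 turn [0.21 0.02 0.04] shift [ 0.0005 -0.0009 -0.0482] now [0.5657 0.0963 0.1168] gap 0.0233 F [4.  1.2 4.8]
```

Call:
move_arm(plan=[0,0,-0.006,0,0,0,0,0,0,-0.006,0,0,0,0,0,0,-0.006,0,0,0,0,0,0,-0.006,0,0,0,0,0,0,-0.006,0,0,0,0,0,0,-0.006,0,0,0,0,0,0,-0.005,0,0,0,0,0,0,0,0,0,0,0])

```text
time: 4.6
eef_pos: [0.5656, 0.0963, 0.157]
orientation: [0.659, 0.752, 0.001, 0.001]
force: [6.2, 1.8, 1.9]
finger_gap: 0.0232
```

Call:
move_arm(plan=[0,0,-0.002,0,0,0,0,0,0,-0.002,0,0,0,0,0,0,0,0,0,0,0])

```text
time: 4.9
eef_pos: [0.5656, 0.0962, 0.1604]
orientation: [0.659, 0.752, 0.001, 0.001]
force: [7.6, 1.5, -2.9]
finger_gap: 0.0225
```

Call:
move_arm(plan=[0,0,-0.002,0,0,0,0,0,0,-0.002,0,0,0,0,0,0,0,0,0,0,0])

```text
time: 5.2
eef_pos: [0.5651, 0.0962, 0.161]
orientation: [0.659, 0.752, 0.0, -0.0]
force: [15.7, 1.9, -25.9]
finger_gap: 0.0234
```

```bash
python3 g.py .5647 .0966 .165 7.5
```

```text
t 5.2 turn [-0.02 -0.05  0.02] shift [ 0.0004 -0.0004 -0.004 ] now [0.5651 0.0962 0.161 ] gap 0.0234 F [ 15.7   1.9 -25.9]
```

The cap rose 44 mm and hit its stop at 26 N. Next I release it, rise, and head for the block.

Call:
move_arm(plan=[0,0,0.003,0,0,0,0.6,0,0,0,0,0,0,0.6,0,0,0,0,0,0,0.6,0,0,-0.02,0,0,0,0.7,0,0,-0.03,0,0,0,0.8,0,0,-0.03,0,0,0,0.8,0,0,0,0,0,-5.65,0.8,0,0,0,0,0,-5.65,0.8])

```text
time: 6.0
eef_pos: [0.5647, 0.0962, 0.2427]
orientation: [0.58, 0.814, 0.001, 0.001]
force: [0.8, 0.4, -0.8]
finger_gap: 0.0682
```

```bash
python3 g.py .551 -.1495 .23 18.8
```

```text
t 6.0 turn [0.11 0.05 0.26] shift [-0.2281 -0.0921  0.0127] now [0.5647 0.0962 0.2427] gap 0.0682 F [ 0.8  0.4 -0.8]
```

Call:
move_arm(plan=[-0.033,-0.013,0,0,0,0,0.8,-0.033,-0.013,0,0,0,0,0.8,-0.033,-0.013,0,0,0,0,0.8,-0.033,-0.013,0,0,0,0,0.8,-0.033,-0.013,0,0,0,0,0.8,-0.033,-0.013,0,0,0,0,0.8,-0.03,-0.014,0.01,0,0,0,0.8,0,0,0,0,0,0,0.8])

```text
time: 6.8
eef_pos: [0.5501, -0.1525, 0.2304]
orientation: [0.584, 0.812, -0.001, -0.001]
force: [0.3, -0.1, 0.4]
finger_gap: 0.0682
```

Call:
move_arm(plan=[0,0,0.04,0,0,0,0.8,0,0,0.04,0,0,0,0.8,0,0,0.03,0,0,0,0.8,0,0,0,0,0,0,0.8,0,0,0,0,0,0,0.8])

```text
time: 7.3
eef_pos: [0.5516, -0.1491, 0.1227]
orientation: [0.582, 0.813, 0.0, 0.001]
force: [1.0, 0.0, 0.4]
finger_gap: 0.0688
```

```bash
python3 g.py .551 -.1495 .045 18.8
python3 -c "
from c import *
cv2.imwrite('pics/blk1.png',np.hstack([crop('side',290,200,110,130,4),crop('side',245,110,85,130,4)]))"
```

```text
t 7.3 turn [0.04 0.04 0.06] shift [-0.0002 -0.0007  0.0777] now [ 0.5516 -0.1491  0.1227] gap 0.0688 F [1.  0.  0.4]
```

View pics/blk1.png

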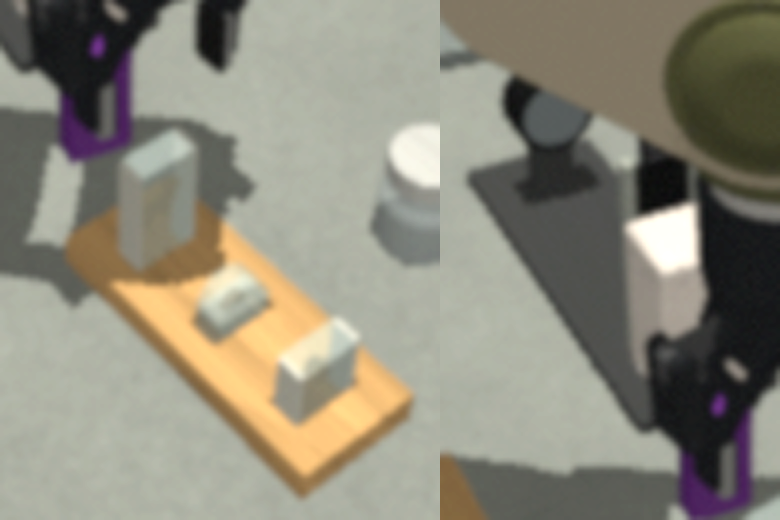

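The block stands clear of the fingers, with its top quad at about (119, 172), (178, 130), (196, 150), (137, 190). The cap is visibly raised. I'll check both against the projections.

```bash
python3 - <<'E'
from h import *
off["side"]=(290,200,4)
tb=("side",[[-.02,.009,.088],[.02,.009,.088],[.02,-.009,.088],[-.02,-.009,.088]],[(119,172),(178,130),(196,150),(137,190)])
q,r=fit([tb],[.55,-.15,.3]);print(q,np.degrees(q[2]),np.round(r.ravel()*4))
pr=lambda P:np.round((proj("side",P)-[289.5,199.5])*4)
print(pr(place([.551,-.1495,.328],tb[1])).tolist())
a=.328;d=np.array([np.cos(a),np.sin(a),0])*.0344;t=np.array([.5516,-.1491,.1227]);print("tips",pr([t-d,t+d,t-d+[0,0,.006],t+d+[0,0,.006]]).tolist())
# raised tab top corners in right crop
P=place([.5539,.1789,.1303],[[-.012,-.09,.188],[.012,-.09,.188]]);print((proj("side",P)-[244.5,109.5])*4+[440,0])
E
```

```text
[ 0.55091116 -0.15450452  0.3597532 ] 20.61234000555437 [-2. -3. -3.  2.  2.  1.  3. -1.]
[[113.0, 161.0], [173.0, 126.0], [195.0, 146.0], [135.0, 182.0]]
tips [[102.0, 136.0], [208.0, 75.0], [102.0, 127.0], [208.0, 67.0]]
[[636.08673786 113.21923709]
 [673.39188957 103.12732194]]
```

Call:
move_arm(plan=[-0.002,-0.001,0.02,0,0,0,0.8,0,0,0.02,0,0,0,0.8,0,0,0.02,0,0,0,0.8,0,0,0.017,0,0,0,0.8,0,0,0,0,0,0,0.8], squeeze=30)

```text
time: 7.9
eef_pos: [0.5506, -0.1513, 0.044]
orientation: [0.582, 0.813, -0.0, -0.001]
force: [0.3, -0.2, 0.1]
finger_gap: 0.0679
```

Call:
move_arm(plan=[0,0,0,0,0,0,0.3,0,0,0,0,0,0,0.3,0,0,0,0,0,0,0.3,0,0,0,0,0,0,0.2,0,0,0,0,0,0,0,0,0,0,0,0,0,0,0,0,0,0,0,0,0])

```text
time: 8.6
eef_pos: [0.5518, -0.1519, 0.0461]
orientation: [0.582, 0.813, 0.0, 0.002]
force: [-0.3, -0.2, 7.2]
finger_gap: 0.0401
```

```bash
python3 g.py .551 -.1495 .27 18.8
```

```text
t 8.6 turn [0.13 0.13 0.04] shift [ 0.0026  0.     -0.2239] now [ 0.5518 -0.1519  0.0461] gap 0.0401 F [-0.3 -0.2  7.2]
```

Call:
move_arm(plan=[0,0,-0.01,0,0,0,0,0,0,-0.015,0,0,0,0,0,0,-0.02,0,0,0,0,0,0,-0.02,0,0,0,0,0,0,-0.02,0,0,0,0,0,0,0,0,0,0,0,0,0,0,0,0,0,0])

```text
time: 9.3
eef_pos: [0.5506, -0.1515, 0.1291]
orientation: [0.582, 0.813, -0.0, -0.0]
force: [-0.5, -1.0, -0.8]
finger_gap: 0.0395
```

Call:
move_arm(plan=[0,0,-0.03,0,0,0,0,0,0,-0.03,0,0,0,0,0,0,-0.03,0,0,0,0,0,0,-0.03,0,0,0,0,0,0,-0.025,0,0,0,0,0,0,0,0,0,5.65,0,0,0,0,0,0,5.65,0,0,0,0,0,0,0,0])

```text
time: 10.1
eef_pos: [0.5506, -0.1515, 0.273]
orientation: [0.659, 0.752, -0.0, -0.001]
force: [-0.0, 0.5, -0.5]
finger_gap: 0.0394
```

```bash
python3 g.py .5539 .1789 .27 7.5
```

```text
t 10.1 turn [-0.11 -0.07 -0.01] shift [0.3271 0.0464 0.003 ] now [ 0.5506 -0.1515  0.273 ] gap 0.0394 F [-0.   0.5 -0.5]
```

Call:
move_arm(plan=[0.02,0.003,0,0,0,0,0,0.03,0.004,0,0,0,0,0,0.035,0.005,0,0,0,0,0,0.035,0.005,0,0,0,0,0,0.035,0.005,0,0,0,0,0,0.035,0.005,0,0,0,0,0,0.035,0.005,0,0,0,0,0,0.035,0.005,0,0,0,0,0])

```text
time: 10.9
eef_pos: [0.5531, 0.1125, 0.2733]
orientation: [0.658, 0.753, -0.001, -0.001]
force: [-0.9, -0.4, -1.2]
finger_gap: 0.0398
```

Call:
move_arm(plan=[0.032,0.005,0,0,0,0,0,0.025,0.004,0,0,0,0,0,0.01,0,0,0,0,0,0,0,0,0,0,0,0,0,0,0,0,0,0,0,0])

```text
time: 11.4
eef_pos: [0.5536, 0.1777, 0.2739]
orientation: [0.659, 0.752, -0.0, -0.0]
force: [-0.6, -0.5, -1.1]
finger_gap: 0.0399
```

```bash
python3 g.py .5539 .1789 .0825 7.5
```

```text
t 11.4 turn [-0.04  0.02  0.06] shift [0.0011 0.0005 0.1914] now [0.5536 0.1777 0.2739] gap 0.0399 F [-0.6 -0.5 -1.1]
```

Call:
move_arm(plan=[0.001,0,0.03,0,0,0,0,0,0,0.04,0,0,0,0,0,0,0.04,0,0,0,0,0,0,0.03,0,0,0,0,0,0,0.03,0,0,0,0,0,0,0.021,0,0,0,0,0,0,0,0,0,0,0,0,0,0,0,0,0,0])

```text
time: 12.2
eef_pos: [0.5539, 0.1788, 0.0841]
orientation: [0.659, 0.752, 0.0, 0.0]
force: [-0.2, 1.0, -0.6]
finger_gap: 0.0395
```

```bash
python3 g.py .5539 .1789 .0825 7.5
python3 -c "
from c import *
two('end1.png',(190,150,110,100,3.5),(235,90,110,150,3.5))"
```

```text
t 12.2 turn [ 0.03  0.01 -0.01] shift [ 0.0001 -0.      0.0016] now [0.5539 0.1788 0.0841] gap 0.0395 F [-0.2  1.  -0.6]
```

View pics/end1.png

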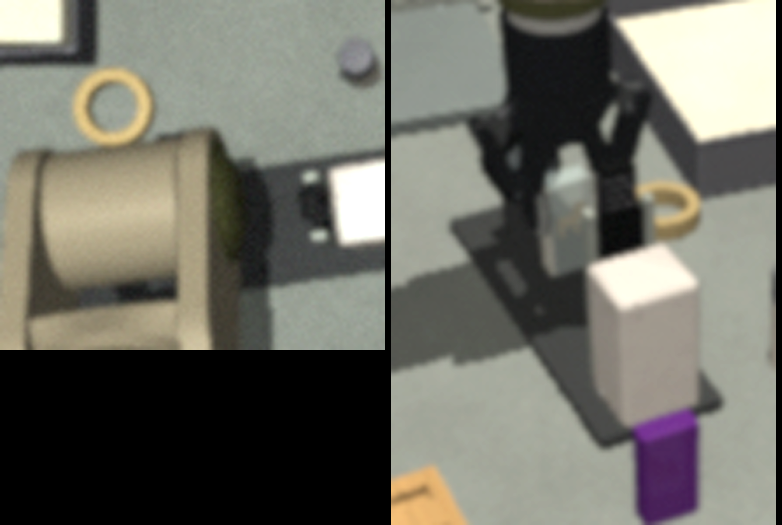

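The block hangs upright between the lens and the raised cap. Its top is at about (545–590, 170–195) and its bottom-left corner at about (546, 275). I'll compare that with the target projection.

```bash
python3 - <<'E'
from h import *
pr=lambda P:np.round((proj("side",P)-[234.5,89.5])*3.5+[391,0]).tolist()
q=[.5539,.1789,.1303]
for z in(.045,.125): print("block z",z,"(-x+y,+x+y,+x-y,-x-y)",pr(place(q,[[-.02,.009,z],[.02,.009,z],[.02,-.009,z],[-.02,-.009,z]])))
print("tab top -x/+x, cap bottom",pr(place(q,[[-.012,-.09,.188],[.012,-.09,.188]])))
print("lamp top",pr(place(q,[[-.031,-.099,.124],[.031,-.099,.124],[.031,-.155,.124],[-.031,-.155,.124]])))
E
python3 -c "
from c import *
cv2.imwrite('pics/end2.png',crop('side',255,120,75,55,10,1.8))"
```

```text
block z 0.045 (-x+y,+x+y,+x-y,-x-y) [[543.0, 267.0], [590.0, 253.0], [600.0, 266.0], [552.0, 280.0]]
block z 0.125 (-x+y,+x+y,+x-y,-x-y) [[536.0, 180.0], [585.0, 166.0], [595.0, 178.0], [545.0, 192.0]]
tab top -x/+x, cap bottom [[598.0, 169.0], [630.0, 160.0]]
lamp top [[582.0, 262.0], [663.0, 238.0], [700.0, 281.0], [616.0, 307.0]]
```

View pics/end2.png

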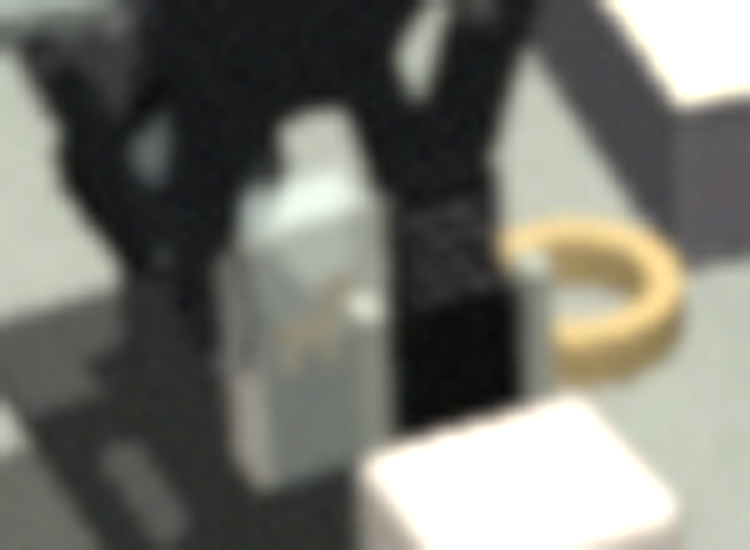

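Projection and observation agree to within about 1 px (2 mm). The cap grasp suggested the stand sits about 1 mm further in +x, so I'll nudge by that, lower slightly, and let it settle.

Call:
move_arm(plan=[0,0.001,0.001,0,0,0,0,0,0,0,0,0,0,0,0,0,0,0,0,0,0,0,0,0,0,0,0,0,0,0,0,0,0,0,0,0,0,0,0,0,0,0])

```text
time: 12.95
eef_pos: [0.5544, 0.1798, 0.0823]
orientation: [0.659, 0.752, 0.0, 0.0]
force: [-0.0, 0.4, -1.0]
finger_gap: 0.0398
```

```bash
python3 g.py .5549 .1789 .083 7.5; python3 - <<'E'
from h import *
from bench import manip
f=manip.grab_frame("side")
d=np.abs(f["image"].astype(int)-F["side"]["image"]).max(2)
# changed pixels around bystanders (jar, spool, tape, glue, other blocks)
for n,(x,y,w,h) in dict(jar=(380,228,35,42),spool=(412,260,25,30),glue=(340,160,18,38),short=(355,275,28,32),round=(335,262,25,25),tape=(312,140,14,20)).items():
    print(n,(d[y:y+h,x:x+w]>40).mean().round(3))
print(manip.job_done())
E
```

```text
t 12.95 turn [ 0.   -0.    0.04] shift [-0.001   0.0004 -0.0007] now [0.5544 0.1798 0.0823] gap 0.0398 F [-0.   0.4 -1. ]
jar 0.0
spool 0.0
glue 0.0
short 0.0
round 0.0
tape 0.0
the job is handed in; nothing more can be done
None
```

The job is handed in with the gripper still holding the tall block upright on the beam, midway between lamp and lens. No verdict was reported; these are my own checks.

- **Cap:** I pulled it up 44 mm until it hit its stop, where the wrist force reached about 26 N, then let go. The later side pictures show it still up.
- **Block:** I gripped it across its two frosted edges, with the fingers 40 mm apart at 30 N, and lifted it out of the rack over the lamp.
- **Final position:** The tool stands at (0.554, 0.180, 0.082) m, pointing straight down and square to the stand. That puts the block's middle about 84–85 mm above the table. The block's lower corner was within about 1 px (2 mm) of where I expected it, checked before a last 1 mm adjustment.
- **Contact:** The outside force is about 1 N, so the block appears to touch nothing but the fingers.
- **Other things:** The areas of the side picture around the jar, spool, glue stick, tape roll and two other blocks show no change from the start.

Two readings disagreed slightly. My corner readings from the side camera differed from the top camera's by a few mm for the stand and rack. I used the top camera's fit, which the projections of the cap guides and the block then supported. Sideways forces during the cap pull suggested the stand sits about 1 mm further in +x, so I moved the block by that much.

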